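# Set the spacer beside a stone slab and hold it pressed

## Robot

A 6-joint arm with a two-finger parallel gripper is mounted at the origin on the work surface. World frame = base frame: x ahead of the robot, y to its left, z up, the work surface at z = 0. Lengths are in m, angles in rad, forces in N, time in s.
With the tool pointing down it reaches from about 0.375 to 0.9 m from the base axis. Payload 3.1 kg.
Tool frame: the origin (TCP) lies midway between the tips of the shut fingers; the grasp point (between the pads) lies pinch_z behind it (pinch_z is the distance from the TCP to the grasp point, in m); y points along the fingers, z is the direction in which the jaws open and shut, and the axes are right-handed (so a half turn about y gives the same grasp; the last joint's range is limited). The gripper opens to 87 mm and grips with 3 to 60 N. Pads are 19 mm wide; open, the fingers measure 117 mm over their backs; the gripper's body (75 mm by 190 mm) begins 51 mm behind the grasp point.
Start: joints at [-1.411, 0.527, 1.433, -0, 1.181, -0.178], TCP at [0.207, -0.59, 0.187] pointing down, gripper open.
Joint ranges: [-3.08, 3.08], [-0.75, 2.2], [0.22, 2.44], [-1.43, 4.57], [0, 2.65], [-2.85, 2.85]. Speed limits (rad/s): [2.79, 2.79, 3.14, 3.14, 3.14, 3.14].

## Interface

Orientations are given as a unit quaternion [x, y, z, w].
In Python, from rig import get_obs, camera, hand_in, pinch_z gives the robot as it stands. The module is installed in compiled form; this text tells all that it offers.
- The arm moves only by the tool arm_command, never from a script. Its argument "plan" is a list of rows, each a list of 2 entries, a list of its own where there are three numbers: the shift along the world's x, y, z in units of 25 mm (1.0 is 25 mm), then the turn about the world's z in units of 5 degrees (1.0 is 5 degrees). A call has 1 to 5 rows; each row is the pose to reach, as a shift and turn from the pose commanded when the call began; what a row does not reach only later rows make up. A row lasts 1/10 s, in which the tool goes at most 50 mm and 8.59 degrees, less where a joint would pass 70% of its speed; a pose out of reach is approached as far as the arm can. A call with a gripper value outside its range is refused whole. "fingers" is the opening, from -1 (shut) to 1 (fully open), set as the call begins (left out, the last holds). The fingers move at their own pace and stop on an object; "force" is the grip in N (left out, the last holds). Time passes only in rows, so rows that repeat a pose let the fingers close. It gives the time, the measured TCP pose, the force and the opening at its end, in the units of the state.
- get_obs(): the state, without advancing time (a new reading comes with each control period).
- camera(name): name is "scene" or "side" or "wrist"; returns a dict with "pixels" (400x640x3 uint8, red, green, blue), "camera_matrix" (3x3 intrinsics, pixels), "R" (3x3) and "t" (3): a world point X has camera coordinates R X + t. Camera axes: x right, y down, z forward; pixel columns grow to the right and rows downward; lengths in m; the calibration is good to about 2 mm. The wrist camera is an equidistant fisheye: a pixel r from the principal point sees the ray r / f radians off the axis. A picture is of the moment at which its call begins. There is no depth.
- hand_in(): hands the job in, once; it reports no verdict.
The state is a dict: "time": time; "q": joint angles; "joint_velocities": joint speeds; "joint_torque": joint torques, N m; "position": TCP position; "tool_rot": TCP orientation; "ft_force": force on the tool from outside, world axes, zero at the start; "moment": the same for the moment, N m; "grip_width": finger opening in m.
Only numpy, scipy, OpenCV 4.12 (cv2) and the standard library are available. Lean on these libraries where they do the work, as an engineer would, in place of code of your own. Each camera call takes 0.05 s, during which the arm holds its last target.

## Task

Flip the cam lever on the yellow fixture outward to the end of its travel, which frees the stone slab. Then slide the steel spacer upright, all the way down onto the bed, into the gap between slab and stop pads at the one pad where the gap is wide enough, and let go of it. Last, push the slab towards the pads until it sits square and flush against the thickest pad and the spacer, and finish while still holding it firmly pressed there; leave the other things on the table where they are.

Things in the scene. Friction and masses are not known exactly. Their poses are not given: they have to be found in the camera images.
- fixture: Yellow steel fixture, fixed. Bed plate 150 (x) by 250 (y) by 20 mm; origin at the centre of its underside, bed top at z = 20. Rail at its +x side, 34 mm above the bed, inner face at x = +50, carries 3 stop pads. Side guides 12 mm high at |y| = 89 to 95; two rear stops 10 mm high at x = -42 to -34, |y| = 57 to 79, let the slab back 2 mm; between them its rear is free to push. Yaw +-0.25.
- lever (a joint): Cam lever at the fixture's -y end, rad. 0 to 0.15 at the start: its lobe blocks the slab's front at y < -73; 1.4, end of travel: lobe up, slab free. Hinge along fixture x at x = 25, y = -105, z = 44 mm. Bar 80 mm from hinge to knob, at 0 leaning 20 degrees from upright to +y (over the bed); growing values swing it over the top outward to -y, 60 degrees from upright. 2 N at the knob; stays put.
- lever_knob (a point): Centre of the round black knob, 22 mm in diameter, at the end of the cam lever.
- slab: Sand-coloured stone slab, 50 (x) by 170 (y) by 34 mm high, about 0.65 kg, loose on the bed, axes along the fixture's; it slides along x between the guides. Origin at the centre of its underside. At the start its front (+x) face is 8 mm short of the thickest pad, its origin at fixture x = -7 mm; flush, at x = +1 mm. Sliding takes 2 to 8 N; pushed at mid-length it goes straight.
- spacer_mid (a point): Centre (35 mm up) of the steel spacer standing upright on the table, 70 mm tall, 0.25 kg: a block 18 (x) by 38 (y) by 34 mm high with rounded edges, above it a flat grip tab 12 (x) by 26 (y) by 36 mm high. In place its 18 mm thickness lies along fixture x, either way round, and its block is as high as slab, pads and rail.
- pad_thick: Thickest steel stop pad: 24 mm thick (x), 46 wide (y), 34 high. Origin on the bed at the centre of its back face, on the rail (fixture x = +50); its front looks to -x. The slab's gap here is 8 mm at the start. The three pads stand side by side in any order, centred at fixture y = -46, 0 and +46 mm.
- pad_medium: Medium steel stop pad: 19 mm thick, otherwise like the thickest; the gap here is 13 mm, too narrow for the spacer.
- pad_thin: Thinnest steel stop pad: 6 mm thick, otherwise like the thickest; the gap here is 26 mm, the only one that takes the spacer. With the spacer against it, spacer and thickest pad are level.
- pocket (a point): Where the spacer's centre comes when it stands on the bed against the middle of the thinnest pad: 15 mm in front of that pad's back face and 35 mm above the bed.
- core: Bystander: stone core standing upright, 38 mm in diameter, 76 high; origin under its centre.
- platen: Bystander: steel disc with a boss, 54 mm in diameter, 26 high; origin under its centre.
- coupling: Bystander: brass pipe coupling standing upright, 34 mm in diameter, 45 high; origin under its centre.
- collar: Bystander: dark steel ring lying flat, 50 mm in diameter, 14 high; origin under its centre.
- wrench: Bystander: steel wrench lying flat, up to 200 mm long along its x; origin under its centre.
- bolt: Bystander: dark steel bolt standing on its round 34 mm head, 50 high; origin under its centre.
- tin: Bystander: small closed steel tin, 60 mm in diameter, 45 high; origin under its centre.
- plug: Bystander: small brass plug, 18 mm in diameter, 18 high, standing on the fixture's bed near its +y corner on the robot's side (fixture x = -58, y = +105 mm); origin under its centre.
Things that resemble listed ones, but are neither listed nor needed, are in the scene too. What is shaped like the part that bears spacer_mid but purple is not meant. What is shaped like the slab but turquoise is not meant.

How it is judged:
On the way, in this order (a step that is already met when the one before it is completed fails the run):
1. the cam lever is flipped outward and the slab is free (value of joint lever above 1.2 rad), for 0.2 s.
2. the spacer stands on the bed in the wide gap and is let go (horizontal distance between spacer_mid and pocket below 0.009 m and z of spacer_mid in the frame of fixture below 0.058 m and angle between spacer_mid's own z axis and vertical below 0.08 rad and contact force between the fingers and spacer below 0.3 N), for 0.2 s.
At the end, for the whole second after the job is handed in: Lever beyond 1.2 rad; spacer upright (0.08 rad), within 3 mm of the bed and 9 mm of the pocket; slab at rest on the bed, within 2 mm of flush, square within 0.025 rad, pressed by the robot with over 3 N, over 1 N reaching thickest pad or spacer; still pressing at the end (value of joint lever above 1.2 rad and horizontal distance between spacer_mid and pocket below 0.009 m and z of spacer_mid in the frame of fixture below 0.058 m and angle between spacer_mid's own z axis and vertical below 0.08 rad and x of slab in the frame of fixture between -0.001 and 0.004 m and z of slab in the frame of fixture below 0.023 m and angle between the x axis of slab and the x axis of fixture, either way round below 0.025 rad and contact force between any of the fingers, the arm and slab above 3 N and (contact force between slab and pad_thick above 1 N or contact force between slab and spacer above 1 N) and linear speed of slab below 0.02 m/s); the arm keeps its last pose, push and grip.
It fails at once if a bystander is moved more than 30 mm (distance of any of core, platen, coupling, collar, wrench, plug, bolt, tin from where it was at the start of the episode above 0.03 m).
It also fails if it takes over 64 s, if anything falls off the work surface, if the arm or the gripper's body presses on something with over 40 N, if the wrist force passes 120 N, or if a joint passes its speed limit or range.

## Working session

There is one attempt and no reset: what is moved stays moved. The work goes in short steps, Python scripts to look and compute and a tool call to move; the robot and the scene stay as the last step left them, time stands still between calls to the robot, and variables do not carry over. Pictures are saved under pics/ and viewed, and the job is handed in when it is done.

Besides the shell and the picture viewer there is one more tool, called after ">>>" in YAML: its name, and indented under it one key for each argument. arm_command: Moves the arm, as the interface text tells. Its arguments: {"type":"object","properties":{"plan":{"type":"array"},"fingers":{"type":"number"},"force":{"type":"number"}},"required":["plan"]}

```bash
mkdir -p pics
python3 - <<'E'
from rig import get_obs, camera, pinch_z
import cv2,numpy as np
print(get_obs(),pinch_z)
for n in ["scene","side","wrist"]:
    c=camera(n); cv2.imwrite(f"pics/{n}0.png",c["pixels"][:,:,::-1]); print(n,c["camera_matrix"],c["R"],c["t"])
    np.savez(f"{n}0.npz",**c)
E
```

```text
{'time': 0.0, 'q': array([-1.41149543e+00,  5.28484887e-01,  1.43392027e+00, -2.53264355e-05,
        1.18138974e+00, -1.78499464e-01]), 'joint_velocities': array([ 0.00023681, -0.00017507, -0.00053141, -0.00029634,  0.00095091,
       -0.00078169]), 'joint_torque': array([ 6.33268883e-06, -4.40041280e+01, -1.76590812e+01,  6.32139668e-02,
        5.82927733e-02, -1.51414088e-04]), 'position': array([ 0.20702107, -0.58884839,  0.18635451]), 'tool_rot': array([-0.11886753,  0.69782248, -0.69626517,  0.11886592]), 'ft_force': array([ 0.15767931, -0.34716555, -0.04077897]), 'moment': array([-0.01668296,  0.00312033,  0.02967711]), 'grip_width': 0.08688773601437488} 0.0187
scene [[381.52871505   0.         318.36316153]
 [  0.         381.52871505 196.61290146]
 [  0.           0.           1.        ]] [[-0.56321167  0.82629415 -0.00553054]
 [ 0.52859608  0.35513667 -0.771015  ]
 [-0.63512109 -0.43716806 -0.63679297]] [ 0.30839854 -0.2077201   1.47012422]
side [[386.64548713   0.         324.88766074]
 [  0.         386.64548713 196.88125319]
 [  0.           0.           1.        ]] [[-0.70813109 -0.70603793  0.00779734]
 [-0.51714571  0.51109684 -0.6865423 ]
 [ 0.48073971 -0.49019431 -0.72704805]] [0.37766425 0.32634286 1.11816751]
wrist [[309.70691629   0.         317.26926783]
 [  0.         309.70691629 199.69500808]
 [  0.           0.           1.        ]] [[ 0.33231879 -0.94316382 -0.00249469]
 [-0.91202341 -0.32201847  0.25400277]
 [-0.24036956 -0.08213467 -0.96720027]] [-0.62347316 -0.03067983  0.3909626 ]
```

View pics/scene0.png

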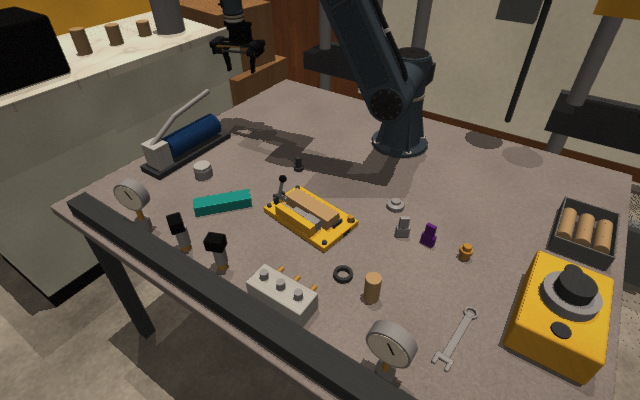

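View pics/side0.png

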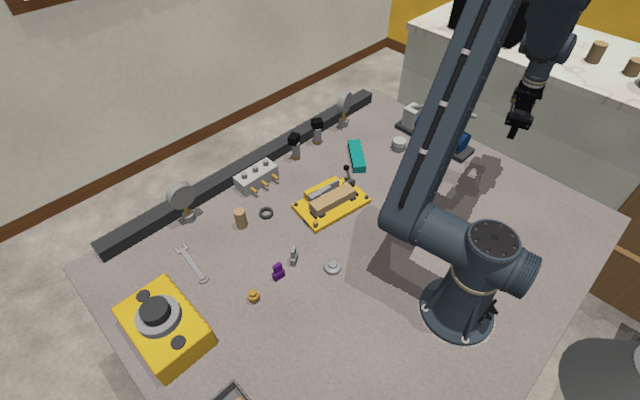

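View pics/wrist0.png

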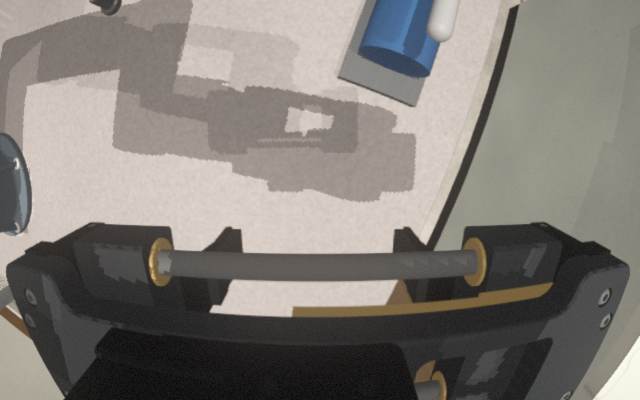

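The scene view shows the fixture at (311,217), the lever knob at (283,180) and the sand slab at (313,207). The grey spacer is at (403,226) and the purple decoy at (429,235). The turquoise block at (222,203) is a decoy too. Next I'll look at close crops.

Run:
```python
import cv2,numpy as np
a=cv2.imread("pics/scene0.png")[165:255,255:445]; b=cv2.imread("pics/side0.png")[155:285,240:380]
cv2.imwrite("pics/sc1.png",cv2.resize(a,None,fx=4.2,fy=4.2,interpolation=cv2.INTER_CUBIC))
cv2.imwrite("pics/sd1.png",cv2.resize(b,None,fx=4.5,fy=4.5,interpolation=cv2.INTER_CUBIC))
```

```text
(no output)
```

View pics/sc1.png

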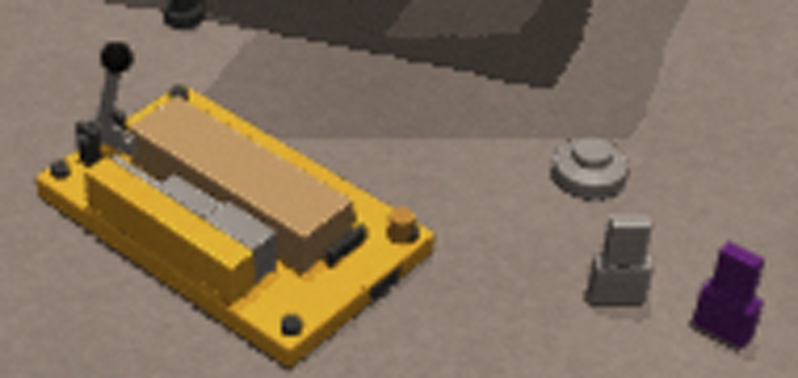

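View pics/sd1.png

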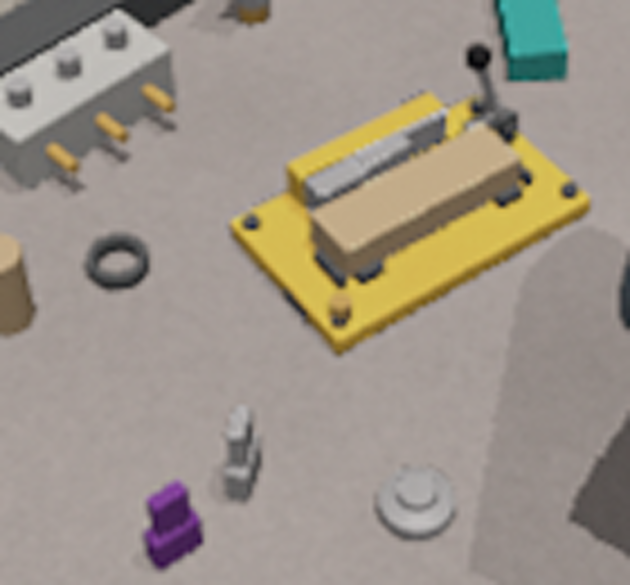

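Grey steel is the spacer; purple is not meant. The pads run thick, medium, thin from +y towards the lever end. Now a rough measurement.

```bash
cat > h.py <<'E'
import numpy as np,cv2
def rays(c,uv):
    uv=np.atleast_2d(np.asarray(uv,float)); K=c["camera_matrix"]
    d=np.c_[(uv-[K[0,2],K[1,2]])/[K[0,0],K[1,1]],np.ones(len(uv))]
    if c.get("fish"):
        m=d[:,:2]; r=np.linalg.norm(m,axis=1,keepdims=True)+1e-12
        d=np.c_[m/r*np.sin(r),np.cos(r)]
    R=c["R"]; return -R.T@c["t"], d@R
def onz(c,uv,z):
    o,d=rays(c,uv); return o+d*((z-o[2])/d[:,2])[:,None]
def tri(c1,p1,c2,p2):
    o1,d1=rays(c1,p1);o2,d2=rays(c2,p2);d1=d1[0]/np.linalg.norm(d1);d2=d2[0]/np.linalg.norm(d2)
    s=np.linalg.lstsq(np.c_[d1,-d2],o2-o1,rcond=None)[0]
    a=o1+s[0]*d1;b=o2+s[1]*d2; return (a+b)/2,np.linalg.norm(a-b)
def load(n,i):
    c=dict(np.load(f"{n}{i}.npz")); c["fish"]=n=="wrist"; return c
def proj(c,X):
    P=np.atleast_2d(X)@c["R"].T+c["t"];K=c["camera_matrix"]
    if c["fish"]:
        r=np.linalg.norm(P[:,:2],axis=1,keepdims=True); m=P[:,:2]/r*np.arctan2(r,P[:,2:])
    else: m=P[:,:2]/P[:,2:]
    return m*K[0,0]+[K[0,2],K[1,2]]
E
python3 - <<'E'
from h import *
s=load("scene",0);d=load("side",0)
S=lambda p:np.array(p)/4.2+[255,165]-.4
D=lambda p:np.array(p)/4.5+[240,155]-.4
for n,a,b in [("knob",(117,57),(478,57)),("c+x+y",(290,350),(234,226)),("c-x+y",(434,237),(339,343)),("c-x-y",(179,90),(588,200)),("plugtop",(402,213),(340,300)),("spacer tabtop",(630,222),(240,412)),("purp",(741,250),(173,488)),("platen",(592,150),(417,482))]:
    print(n,*tri(s,S(a),d,D(b)))
c=onz(s,[S(p) for p in [(290,350),(434,237),(179,90),(38,180)]],.02);print(c, c[[0,1,2,3]].mean(0))
c2=onz(d,[D(p) for p in [(234,226),(339,343),(588,200)]],.02);print(c2)
for c in(c,c2):
  v=c[1]-c[2];print(np.linalg.norm(v),np.arctan2(-v[0],v[1]),np.linalg.norm(c[0]-c[1]))
# spacer base
print(onz(s,[S(p) for p in [(588,302),(648,304)]],0),onz(d,[D(p) for p in [(225,490),(248,498)]],0))
E
```

```text
knob [ 0.55151875 -0.12101582  0.12131889] 0.000642643822305788
c+x+y [0.62827378 0.07241395 0.01495239] 9.772206197191078e-05
c-x+y [0.48499674 0.09628999 0.01581616] 0.0010909887293780733
c-x-y [ 0.45012153 -0.14905431  0.01460778] 0.0011103945242789738
plugtop [0.50005524 0.07920244 0.03981901] 0.001367109758302868
spacer tabtop [0.45605422 0.21915202 0.073303  ] 0.006173615557080751
purp [0.4416671  0.28959435 0.0733293 ] 0.00387424039014343
platen [0.35282595 0.15056416 0.02856295] 0.0030836575300436904
[[ 0.63215171  0.07493517  0.02      ]
 [ 0.48927721  0.09889695  0.02      ]
 [ 0.45520429 -0.14544544  0.02      ]
 [ 0.5960632  -0.16670082  0.02      ]] [ 0.5431741  -0.03457853  0.02      ]
[[ 0.62464508  0.07532046  0.02      ]
 [ 0.48271151  0.09793927  0.02      ]
 [ 0.44701419 -0.14413786  0.02      ]]
0.24670664686925325 -0.13855398143862022 0.1448699034018987
0.24469499494127 -0.14640746634700727 0.143724564307172
[[4.67758775e-01 2.07349867e-01 0.00000000e+00]
 [4.46900457e-01 2.41676053e-01 1.11022302e-16]] [[0.45634436 0.23520427 0.        ]
 [0.44004266 0.22818418 0.        ]]
```

Run:
```python
from h import *
from scipy.spatial.transform import Rotation as Ro
w=load("wrist",0)
C=-w["R"].T@w["t"]
T=Ro.from_quat([-0.11886753,  0.69782248, -0.69626517,  0.11886592]).as_matrix()
p=np.array([0.20702107, -0.58884839,  0.18635451])
print(C,C-p,"tool cols\n",T.round(3)); print("cam in tool",T.T@(C-p),"axis in tool",T.T@w["R"][2])
a=np.arctan2(T[1,2],T[0,2]);print("jaw ang deg",np.degrees(a))
print("base angle",np.degrees(np.arctan2(p[1],p[0])))
```

```text
[ 0.27318664 -0.56580522  0.38437652] [0.06616557 0.02304317 0.19802201] tool cols
 [[-0.943 -0.     0.331]
 [-0.331  0.002 -0.943]
 [-0.    -1.    -0.002]]
cam in tool [-0.07013594 -0.19799616 -0.00024209] axis in tool [ 2.54361638e-01  9.67109173e-01 -7.09430809e-05]
jaw ang deg -70.64488933984683
base angle -70.62988655981869
```

>>> arm_command:
  plan:
    - [[0.6,1.8,0],-1]
    - [[1.2,3.6,0],-2]
    - [[1.8,5.4,0],-3]
    - [[2.4,7.2,0],-4]
    - [[3,9,0],-5]
  fingers: -1

```text
time: 0.65
position: [0.2824, -0.3627, 0.1872]
tool_rot: [0.036, 0.706, -0.706, -0.036]
ft_force: [1.4, -0.4, -0.4]
grip_width: 0.0548
```

>>> arm_command:
  plan:
    - [[0.6,1.7,0],0]
    - [[1.2,3.4,0],0]
    - [[1.8,5.2,0],0]
    - [[2.4,7,0],0]
    - [[3,8.8,0],-0.5]

```text
time: 1.15
position: [0.3573, -0.1429, 0.1874]
tool_rot: [-0.051, -0.705, 0.705, 0.051]
ft_force: [1.9, -0.3, 0.3]
grip_width: 0.0145
```

>>> arm_command:
  plan:
    - [[0.6,1.8,0],0]
    - [[1.2,3.6,-0.4],0]
    - [[1.6,3.6,-0.8],0]
    - [[1.6,3.6,-0.8],0]

```text
time: 1.55
position: [0.3976, -0.0531, 0.1667]
tool_rot: [0.048, 0.706, -0.705, -0.049]
ft_force: [0.4, 0.1, 0.6]
grip_width: 0.0008
```

```bash
cat > snap.py <<'E'
import sys,cv2,numpy as np
from rig import get_obs,camera
n,i=sys.argv[1:3]
c=camera(n); np.savez(f"{n}{i}.npz",**c); cv2.imwrite(f"pics/{n}{i}.png",c["pixels"][:,:,::-1])
o=get_obs(); print(o["time"],o["position"],o["ft_force"],o["grip_width"])
E
python3 snap.py wrist 1
```

```text
1.6 [ 0.39714265 -0.05406765  0.16705337] [ 0.73637198 -0.50798528 -0.18555421] 0.0007031381177753922
```

View pics/wrist1.png

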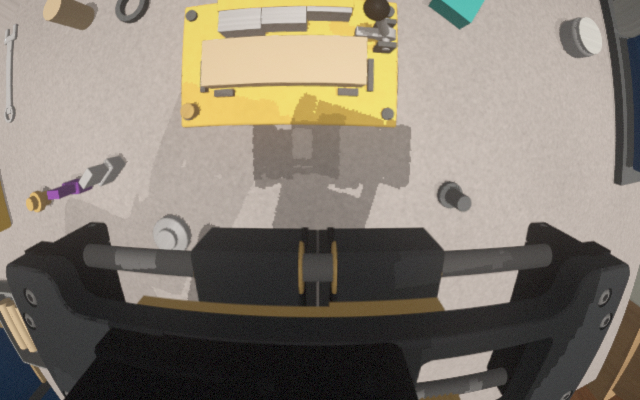

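The wrist view shows the bed's near corners at about (183,125) and (398,125), the slab top from (203,40) to (367,87), and the knob at (376,8). The pads, left to right, are thick (240,20), medium (285,17) and thin (330,14). The spacer is at (103,172).

Run:
```python
from h import *
im=cv2.imread("pics/wrist1.png")
cv2.imwrite("pics/w1a.png",cv2.resize(im[0:135,175:410],None,fx=3.3,fy=3.3,interpolation=cv2.INTER_CUBIC))
cv2.imwrite("pics/w1b.png",cv2.resize(im[140:220,20:140],None,fx=5,fy=5,interpolation=cv2.INTER_CUBIC))
```

```text
(no output)
```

View pics/w1a.png

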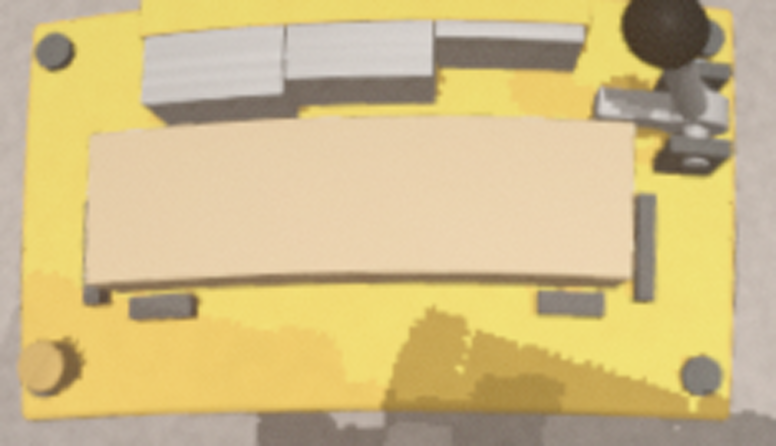

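View pics/w1b.png

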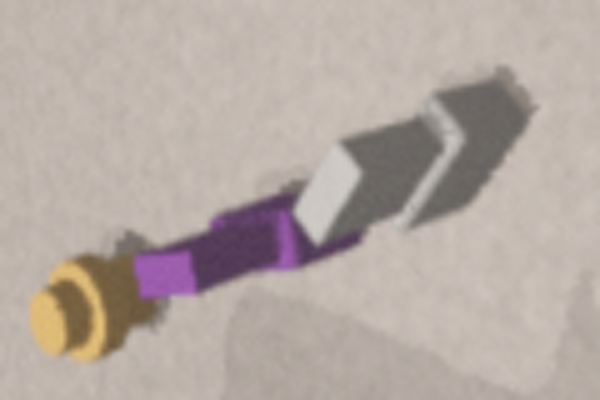

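Run:
```python
from h import *
w=load("wrist",1)
A=lambda P:[np.array(p)/3.3+[175,0]-.35 for p in P]
B=lambda P:[np.array(p)/5+[20,140]-.4 for p in P]
sl=onz(w,A([(90,135),(634,122),(631,276),(88,276)]),.054);print("slab",sl[:,:2],sl.mean(0))
for i in range(4):
  v=sl[(i+1)%4]-sl[i]; print(np.linalg.norm(v).round(4),np.degrees(np.arctan2(v[1],v[0])).round(2))
bd=onz(w,A([(23,419),(729,417)]),.02);v=bd[0]-bd[1];print("bed",bd[:,:2],np.linalg.norm(v),np.degrees(np.arctan2(v[1],v[0])))
print("pads front corners",onz(w,A([(143,103),(284,93),(434,77),(436,37),(584,41)]),.054)[:,:2])
print("pads back",onz(w,A([(143,38),(285,25),(434,20),(584,27)]),.054)[:,:2])
print("plug",onz(w,A([(44,367)]),.038)[:,:2])
print("knob",onz(w,A([(665,25)]),.12)[:,:2])
t=onz(w,B([(344,141),(364,170),(318,247),(294,213)]),.07)[:,:2];print("tab",t,t.mean(0))
for i in range(4):
  v=t[(i+1)%4]-t[i]; print(np.linalg.norm(v).round(4),np.degrees(np.arctan2(v[1],v[0])).round(2))
b=onz(w,B([(403,225),(463,145),(432,95)]),.034)[:,:2];print("block",b,(b[0]+b[2])/2,np.linalg.norm(np.diff(b,axis=0),axis=1))
v=b[1]-b[0];print(np.degrees(np.arctan2(v[1],v[0])))
```

```text
slab [[ 0.57169621  0.04475638]
 [ 0.54631298 -0.12280875]
 [ 0.49779705 -0.11486856]
 [ 0.52543712  0.05104467]] [ 0.53531084 -0.03546907  0.054     ]
0.1695 -98.61
0.0492 170.71
0.1682 80.54
0.0467 -7.74
bed [[ 0.48675308  0.09651177]
 [ 0.44989457 -0.14841512]] 0.2476847431171145 81.44190110713794
pads front corners [[ 0.57796133  0.02607554]
 [ 0.57088703 -0.01870754]
 [ 0.56801081 -0.06460714]
 [ 0.58140485 -0.06700253]
 [ 0.57460645 -0.11159432]]
pads back [[ 0.60070879  0.02389319]
 [ 0.59407999 -0.02166046]
 [ 0.58734476 -0.06717506]
 [ 0.57940968 -0.11233298]]
plug [[0.50149355 0.07736324]]
knob [[ 0.55465529 -0.12163337]]
tab [[0.46534572 0.21090216]
 [0.45743841 0.20622561]
 [0.44203393 0.22848326]
 [0.45155505 0.23432614]] [0.45409328 0.21998429]
0.0092 -149.4
0.0271 124.69
0.0112 31.54
0.0272 -59.51
block [[0.43962305 0.2291564 ]
 [0.45630068 0.20172291]
 [0.47072972 0.2088212 ]] [0.45517638 0.2189888 ] [0.03210513 0.01608051]
-58.7033317632158
```

>>> arm_command:
  plan:
    - [[1.6,-0.3,0],0]
    - [[3.2,-0.5,0],0]
    - [[4.8,-0.8,0],0]
    - [[6.4,-1,0],0]
    - [[6.5,-1,-1],0]

```text
time: 2.1
position: [0.5685, -0.0846, 0.1459]
tool_rot: [-0.057, -0.704, 0.707, 0.046]
ft_force: [-0.1, -0.0, 0.5]
grip_width: 0.0006
```

>>> arm_command:
  plan:
    - [[0,0,-1],0]
    - [[0,0,-1.5],0]
    - [[0,0,-1.5],0]

```text
time: 2.4
position: [0.5576, -0.0805, 0.1033]
tool_rot: [0.049, 0.706, -0.705, -0.053]
ft_force: [-0.1, 0.2, 0.3]
grip_width: 0.0004
```

```bash
python3 snap.py scene 2; python3 snap.py wrist 2; python3 -c "
import cv2
a=cv2.imread('pics/scene2.png')[150:260,240:380];b=cv2.imread('pics/wrist2.png')[:,:]
cv2.imwrite('pics/s2c.png',cv2.resize(a,None,fx=4,fy=4,interpolation=2))"
```

```text
2.45 [ 0.55875752 -0.08055601  0.10456579] [ 0.3499712  -0.23994045 -0.37803066] 0.00053707294902855
2.5 [ 0.55966843 -0.08056582  0.10545678] [ 0.35024302 -0.02650278 -0.2439378 ] 0.000732141701671308
```

View pics/s2c.png

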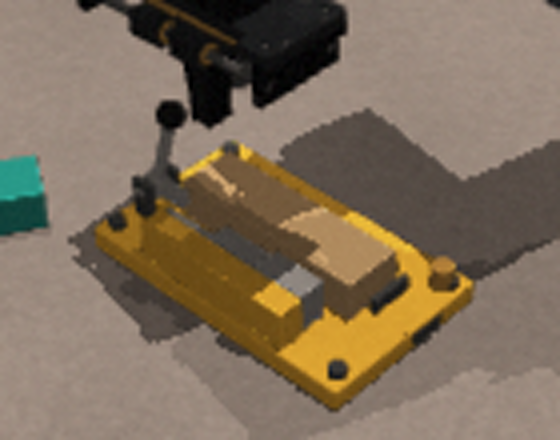

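View pics/wrist2.png

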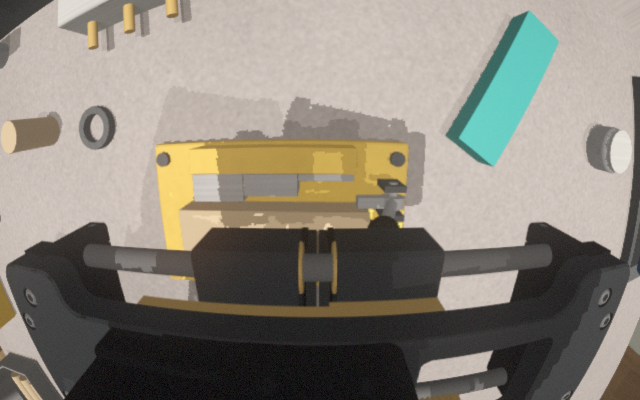

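The crop shows the fingertip at (208,118), on the bed side of the knob at (170,113). Now I'll push outward.

>>> arm_command:
  plan:
    - [[-0.1,-0.6,0],0]
    - [[-0.2,-1.2,0],0]
    - [[-0.3,-1.8,0],0]
    - [[-0.4,-2.4,0],0]
    - [[-0.45,-3,0],0]

```text
time: 3.0
position: [0.548, -0.1564, 0.1051]
tool_rot: [-0.051, -0.705, 0.705, 0.05]
ft_force: [-0.2, 0.6, 0.3]
grip_width: 0.0002
```

>>> arm_command:
  plan:
    - [[-0.05,-0.4,-0.2],0]
    - [[-0.1,-0.8,-0.4],0]
    - [[-0.15,-1.2,-0.7],0]
    - [[-0.2,-1.4,-0.7],0]
    - [[-0.2,-1.4,-0.7],0]

```text
time: 3.5
position: [0.543, -0.1901, 0.0867]
tool_rot: [0.05, 0.705, -0.705, -0.051]
ft_force: [0.3, 0.3, 0.0]
grip_width: 0.0008
```

```bash
python3 snap.py scene 3; python3 snap.py side 3;  python3 -c "
import cv2
a=cv2.imread('pics/scene3.png')[150:260,220:380];b=cv2.imread('pics/side3.png')[140:240,280:400]
cv2.imwrite('pics/s3c.png',cv2.hconcat([cv2.resize(a,(480,330),interpolation=2),cv2.resize(b,(320,330),interpolation=2)]))"
```

```text
3.55 [ 0.54323812 -0.18964445  0.08705628] [ 0.94445706  0.4203223  -0.33766243] 0.000507480122611076
3.6 [ 0.54336722 -0.1893792   0.08725154] [ 0.04477148 -0.00413445  0.26791201] 0.00022091312511670597
```

View pics/s3c.png

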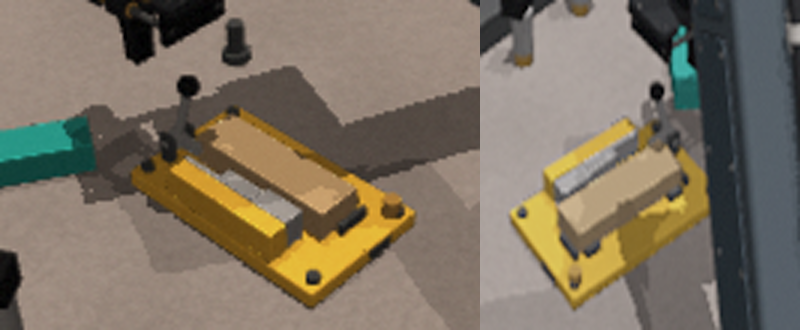

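```bash
python3 - <<'E'
from h import *
for n in("scene","side"):
  w=load(n,3);print(n,proj(w,[[.5434,-.1894,.0872],[.5434,-.1894,.157],[.5547,-.1216,.1207]]))
a=cv2.imread('pics/scene3.png')[140:200,240:320];b=cv2.imread('pics/side3.png')[120:180,310:390]
cv2.imwrite('pics/s3d.png',cv2.hconcat([cv2.resize(a,(400,300),interpolation=2),cv2.resize(b,(400,300),interpolation=2)]))
s2=load("scene",2);print(proj(s2,[[.5592,-.0806,.105]]))
E
python3 snap.py wrist 3
```

```text
scene [[267.16256119 178.40965515]
 [264.97533903 159.14504195]
 [281.69308269 178.91458852]]
side [[359.81562326 166.32430962]
 [361.27572154 151.53965451]
 [345.31001487 166.80517304]]
[[292.39718845 188.96717683]]
3.65 [ 0.54347795 -0.18921877  0.08739816] [ 0.09939817  0.51531524 -0.1608389 ] 0.0005208218150202073
```

View pics/s3d.png

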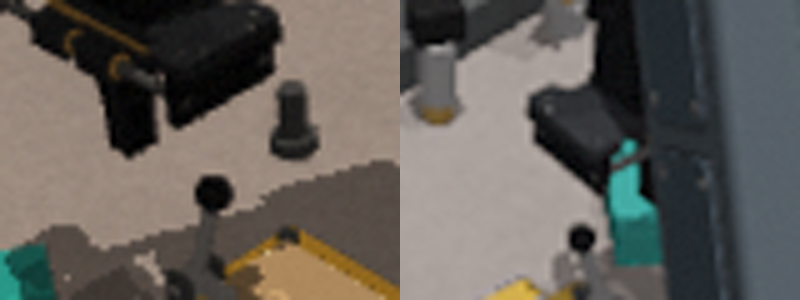

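View pics/wrist3.png

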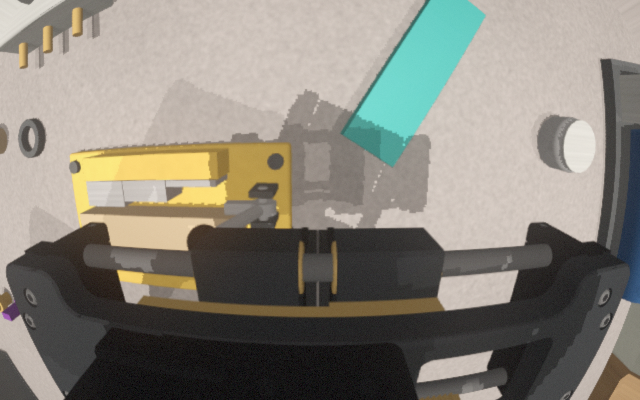

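Run:
```python
from h import *
from rig import get_obs
print(get_obs())
a=cv2.imread('pics/scene3.png')[120:190,230:320]
a=np.clip(255*(a/255.)**.45,0,255).astype(np.uint8)
b=cv2.imread('pics/scene0.png')[0:80,190:290]
b=np.clip(255*(b/255.)**.45,0,255).astype(np.uint8)
cv2.imwrite('pics/s3e.png',cv2.hconcat([cv2.resize(a,(450,350),interpolation=2),cv2.resize(b,(350,350),interpolation=2)]))
print(proj(load("scene",0),[[.2070,-.5888,.1864]]))
```

```text
{'time': 3.65, 'q': array([-5.29255376e-01,  5.94508672e-01,  1.64874258e+00,  2.49517816e-04,
        8.98444249e-01,  1.18315011e+00]), 'joint_velocities': array([ 0.0051476 , -0.00624085,  0.00047029,  0.00032956,  0.00051187,
       -0.00104924]), 'joint_torque': array([-2.56859818e-01, -4.22074342e+01, -1.31490406e+01,  3.92607821e-02,
       -6.00202591e-02, -2.51981919e-04]), 'position': array([ 0.54347795, -0.18921877,  0.08739816]), 'tool_rot': array([ 0.05007733,  0.70540914, -0.70525318, -0.05008145]), 'ft_force': array([ 0.09939817,  0.51531524, -0.1608389 ]), 'moment': array([ 0.09256354,  0.03424379, -0.02081584]), 'grip_width': 0.0005208218150202073}
[[241.98844843  80.11043621]]
```

View pics/s3e.png

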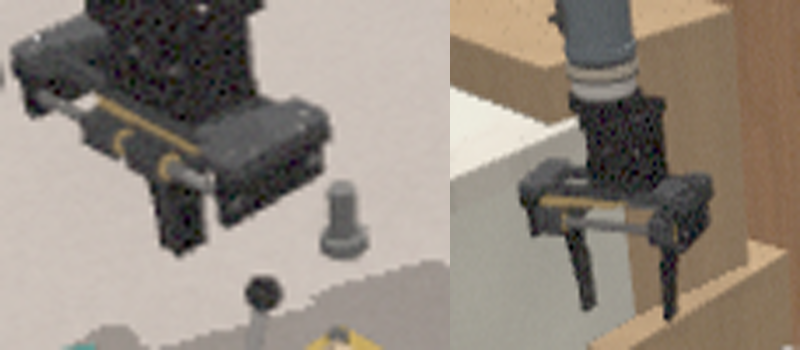

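Run:
```python
from h import *
b=cv2.imread('pics/side0.png')[60:150,480:580]
b=np.clip(255*(b/255.)**.45,0,255).astype(np.uint8)
a=cv2.imread('pics/scene0.png')[30:80,210:270]
a=np.clip(255*(a/255.)**.45,0,255).astype(np.uint8)
cv2.imwrite('pics/sd0e.png',cv2.hconcat([cv2.resize(b,None,fx=4,fy=4,interpolation=2),cv2.resize(a,(400,360),interpolation=2)]))
print(proj(load("side",0),[[.2070,-.5888,.1864]]))
```

```text
[[507.73380817 137.7579293 ]]
```

View pics/sd0e.png

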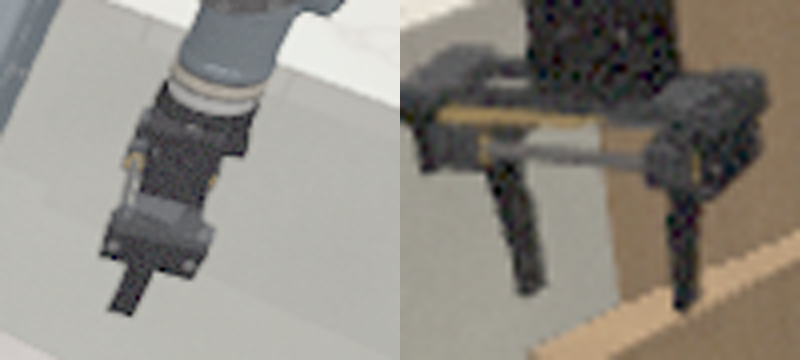

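Run:
```python
from h import *
s=load("scene",0);d=load("side",0)
for p in [(229.5,70.6),(252.6,72.4)]: print(tri(s,p,d,(510.3,137)))
T=np.array([.2070,-.5888,.1864]);j=np.array([.331,-.943,0])
for k in (.05,-.05):
  print(T+j*k,proj(s,[T+j*k,T+j*k+[0,0,.035]]),proj(d,[T+j*k,T+j*k+[0,0,.035]]))
for c in (s,d): print(-c["R"].T@c["t"])
```

```text
(array([ 0.21008619, -0.63078848,  0.19398558]), np.float64(0.048194374153293966))
(array([ 0.18949316, -0.54524301,  0.22175401]), np.float64(0.002422804955166736))
[ 0.22355 -0.63595  0.1864 ] [[230.12321501  78.85053813]
 [228.73053242  70.03219197]] [[509.63069565 130.06114017]
 [513.12284128 122.07582549]]
[ 0.19045 -0.54165  0.1864 ] [[254.01705221  81.38768161]
 [252.97344528  72.48517816]] [[505.74894055 145.81170564]
 [509.3310346  137.75381049]]
[1.21720058 0.46163247 0.77771507]
[-0.10134492  0.64797183  1.03406491]
```

Triangulating the open fingertip in the scene and side views gives z = 0.222, while the reported TCP is at 0.186. The real tips are therefore about 35 mm above the reported TCP, and the fingers passed over the knob. I'll work with tip z = reported + 0.035 and redo the push.

>>> arm_command:
  plan:
    - [[0,0,1.2],0]
    - [[0.2,1.2,1.2],0]
    - [[0.4,2.6,1.2],0]
    - [[0.65,4.4,1.2],0]
    - [[0.65,4.4,1.2],0]

```text
time: 4.15
position: [0.5591, -0.0739, 0.1177]
tool_rot: [0.048, 0.706, -0.705, -0.048]
ft_force: [0.4, 0.7, 0.2]
grip_width: 0.0003
```

>>> arm_command:
  plan:
    - [[0,0,-1],0]
    - [[0,0,-1.9],0]
    - [[0,0,-1.9],0]
    - [[0,0,-1.9],0]

```text
time: 4.55
position: [0.5597, -0.0797, 0.07]
tool_rot: [0.05, 0.705, -0.705, -0.05]
ft_force: [-0.3, 0.2, -0.1]
grip_width: 0.0005
```

```bash
python3 snap.py side 4; python3 snap.py scene 4;  python3 -c "
import cv2
a=cv2.imread('pics/scene4.png')[150:240,240:360];b=cv2.imread('pics/side4.png')[130:220,280:400]
cv2.imwrite('pics/s4c.png',cv2.hconcat([cv2.resize(a,(400,300),interpolation=2),cv2.resize(b,(400,300),interpolation=2)]))"
```

```text
4.6 [ 0.56029361 -0.08001892  0.07059433] [-1.08016448 -0.23719789 -0.2069303 ] 0.0005707490884081647
4.65 [ 0.560615   -0.08016552  0.07096322] [-0.19795711 -0.10177415  0.55629315] 0.0006567370955634384
```

View pics/s4c.png

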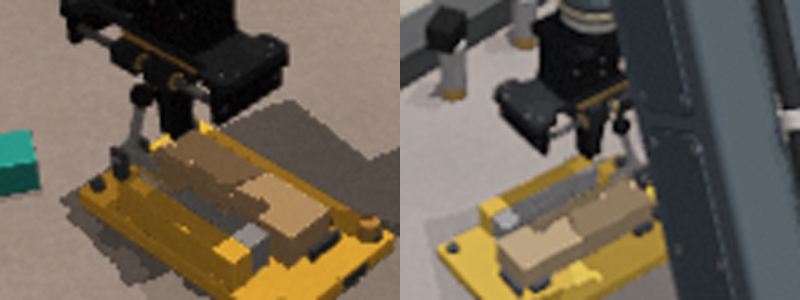

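>>> arm_command:
  plan:
    - [[-0.1,-0.6,0],0]
    - [[-0.2,-1.2,0],0]
    - [[-0.3,-1.8,0],0]
    - [[-0.4,-2.4,0],0]
    - [[-0.45,-3,0],0]

```text
time: 5.15
position: [0.5475, -0.156, 0.0697]
tool_rot: [0.05, 0.706, -0.705, -0.051]
ft_force: [0.4, 2.9, -2.8]
grip_width: 0.0004
```

>>> arm_command:
  plan:
    - [[-0.05,-0.4,-0.2],0]
    - [[-0.1,-0.8,-0.4],0]
    - [[-0.15,-1.2,-0.7],0]
    - [[-0.2,-1.4,-0.7],0]
    - [[-0.2,-1.4,-0.7],0]

```text
time: 5.65
position: [0.5433, -0.1907, 0.0518]
tool_rot: [-0.05, -0.705, 0.706, 0.05]
ft_force: [-0.6, 0.0, -0.4]
grip_width: 0.0004
```

```bash
python3 snap.py side 5; python3 snap.py scene 5;  python3 -c "
import cv2
a=cv2.imread('pics/scene5.png')[150:240,240:360];b=cv2.imread('pics/side5.png')[130:220,280:400]
cv2.imwrite('pics/s5c.png',cv2.hconcat([cv2.resize(a,(400,300),interpolation=2),cv2.resize(b,(400,300),interpolation=2)]))"
```

```text
5.7 [ 0.54356252 -0.19041112  0.05210279] [-0.24488672 -0.10551442 -0.50166539] 0.00034554023467914767
5.75 [ 0.54370271 -0.19015157  0.05230697] [0.77889738 0.55603575 0.28759832] 0.0003955113952098262
```

View pics/s5c.png

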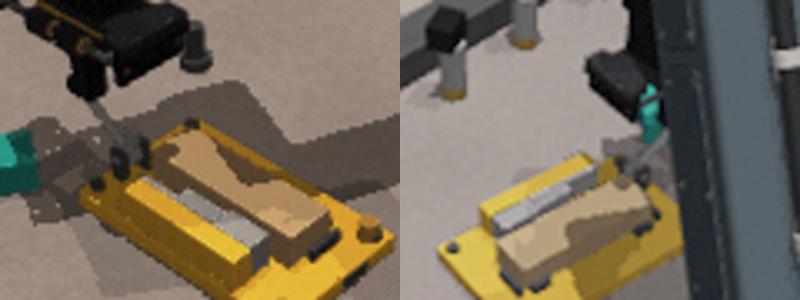

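The lever is swung out. I'll push on until it meets the stop.

>>> arm_command:
  plan:
    - [[-0.04,-0.25,-0.05],0]
    - [[-0.07,-0.5,-0.1],0]
    - [[-0.07,-0.5,-0.1],0]

```text
time: 6.05
position: [0.5411, -0.196, 0.05]
tool_rot: [0.051, 0.709, -0.702, -0.052]
ft_force: [3.2, 15.6, 6.3]
grip_width: 0.0005
```

>>> arm_command:
  plan:
    - [[0,0.4,1],0]
    - [[0,0.4,2.5],1.6]
    - [[0,1,4],3.2]
    - [[-0.1,2.5,4],4.8]
    - [[-0.3,4,4],6.4]

```text
time: 6.55
position: [0.5359, -0.1025, 0.1519]
tool_rot: [0.146, -0.69, 0.693, -0.149]
ft_force: [1.0, 0.9, -0.3]
grip_width: 0.0004
```

>>> arm_command:
  plan:
    - [[-0.2,1.8,0],1.6]
    - [[-0.4,3.6,0],3.2]
    - [[-0.6,5.4,0],4.8]
    - [[-0.8,7.2,0],6.4]
    - [[-1.1,9,0],8]

```text
time: 7.05
position: [0.507, 0.1245, 0.1503]
tool_rot: [0.375, -0.598, 0.599, -0.376]
ft_force: [-0.0, 0.0, -0.1]
grip_width: 0.0003
```

>>> arm_command:
  plan:
    - [[0,0,0],1.6]
    - [[0,0,0],3.2]
    - [[0,0,0],4.8]
    - [[0,0,0],6.4]
    - [[0,0,0],8]

```text
time: 7.55
position: [0.5069, 0.1229, 0.1501]
tool_rot: [-0.558, 0.434, -0.435, 0.558]
ft_force: [1.3, 0.3, 0.5]
grip_width: 0.0002
```

>>> arm_command:
  plan:
    - [[0,0,0],1.6]
    - [[0,0,0],3.2]
    - [[0,0,0],3.5]
    - [[0,0,0],3.5]
  fingers: 0

```text
time: 7.95
position: [0.5068, 0.1228, 0.15]
tool_rot: [-0.616, 0.347, -0.347, 0.616]
ft_force: [-0.0, -0.6, -0.7]
grip_width: 0.0248
```

```bash
python3 snap.py wrist 6; python3 snap.py scene 6;python3 snap.py side 6;  python3 -c "
import cv2
a=cv2.imread('pics/scene6.png')[160:250,240:360];b=cv2.imread('pics/side6.png')[130:220,290:410]
cv2.imwrite('pics/s6c.png',cv2.hconcat([cv2.resize(a,(400,300),interpolation=2),cv2.resize(b,(400,300),interpolation=2)]))
from rig import get_obs
print(get_obs()['tool_rot'])"
```

```text
8.0 [0.50679073 0.12283125 0.14998068] [ 0.04392718  0.14671198 -0.4194442 ] 0.02848105363638923
8.05 [0.50678022 0.122852   0.14997003] [-0.00420592 -0.43652286  0.19979413] 0.03253113597211143
8.1 [0.50675284 0.12283363 0.1499223 ] [ 0.441927    0.41673746 -0.01625329] 0.0364770735960739
[-0.6162563   0.3465994  -0.34681942  0.61628996]
```

View pics/s6c.png

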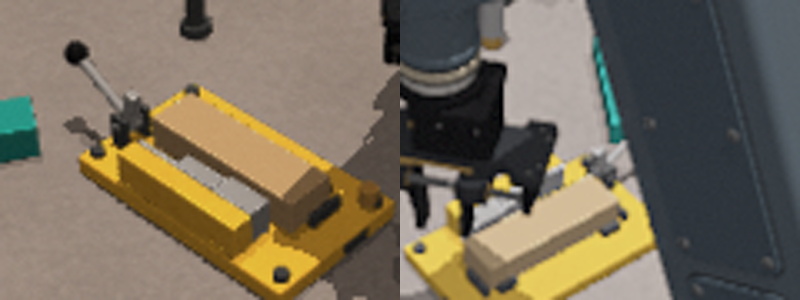

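View pics/wrist6.png

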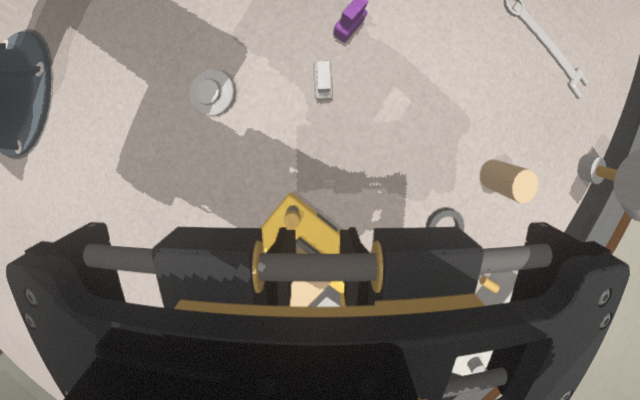

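Lever out, knob at scene (262,176). The spacer stands in the wrist view at (323,80), seen nearly from above.

Run:
```python
from h import *
im=cv2.imread("pics/wrist6.png")[50:110,290:360]
cv2.imwrite("pics/w6c.png",cv2.resize(im,None,fx=9,fy=9,interpolation=cv2.INTER_CUBIC))
s=load("scene",6)
th=np.radians(-8.5);ex=np.array([np.cos(th),np.sin(th),0]);ey=np.array([-np.sin(th),np.cos(th),0]);O=np.array([.5418,-.0365,0])
o,d=rays(s,[240+75*.3-.2,160+53*.3-.2]);d=d[0];k=(0.025-(o-O)@ex)/(d@ex);P=o+k*d;ly=(P-O)@ey
print(ly,P[2],"lever",np.arctan2(-(ly+.105),P[2]-.044)+np.radians(20))
```

```text
-0.17240717364962016 0.0871532500623351 lever 1.3504157696478738
```

View pics/w6c.png

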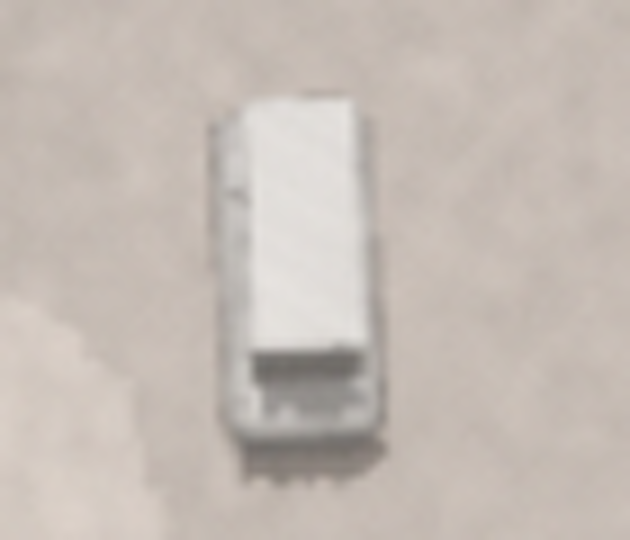

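Run:
```python
from h import *
from scipy.spatial.transform import Rotation as Ro
w=load("wrist",6)
B=lambda P:[np.array(p)/9+[290,50]-.45 for p in P]
t=onz(w,B([(244,98),(354,98),(364,346),(252,348)]),.07)[:,:2];print(t,t.mean(0))
for i in range(4):
  v=t[(i+1)%4]-t[i]; print(np.linalg.norm(v).round(4),np.degrees(np.arctan2(v[1],v[0])).round(2))
b=onz(w,B([(236,432),(380,432),(220,118),(370,118)]),.034)[:,:2];print(b,b.mean(0))
T=Ro.from_quat([-0.6162563,0.3465994,-0.34681942,0.61628996]).as_matrix();print("jaw",np.degrees(np.arctan2(T[1,2],T[0,2])))
```

```text
[[0.44300359 0.22874006]
 [0.45220213 0.2344072 ]
 [0.4661768  0.21330563]
 [0.456922   0.20737282]] [0.45457613 0.22095643]
0.0108 31.64
0.0253 -56.49
0.011 -147.34
0.0255 123.08
[[0.45850481 0.20149799]
 [0.47211442 0.2098656 ]
 [0.4382824  0.2313252 ]
 [0.45245218 0.24004477]] [0.45533845 0.22068339]
jaw 31.276616448230627
```

>>> arm_command:
  plan:
    - [[-0.7,1.3,0],0.3]
    - [[-1.4,2.6,0],0.3]
    - [[-2.08,3.9,0],0.3]
    - [[-2.08,3.9,-1.8],0.3]
    - [[-2.08,3.9,-3.4],0.3]

```text
time: 8.6
position: [0.4554, 0.2219, 0.065]
tool_rot: [-0.62, 0.336, -0.339, 0.622]
ft_force: [-0.4, 0.6, -1.1]
grip_width: 0.0433
```

>>> arm_command:
  plan:
    - [[0,0,0],0]
    - [[0,0,0],0]

```text
time: 8.8
position: [0.4545, 0.2203, 0.0648]
tool_rot: [0.621, -0.339, 0.338, -0.621]
ft_force: [-0.3, 0.1, 0.9]
grip_width: 0.0432
```

```bash
python3 snap.py wrist 7; python3 snap.py scene 7;python3 snap.py side 7;  python3 -c "
import cv2
a=cv2.imread('pics/scene7.png')[190:265,360:460];b=cv2.imread('pics/side7.png')[210:285,240:340]
cv2.imwrite('pics/s7c.png',cv2.hconcat([cv2.resize(a,(400,300),interpolation=2),cv2.resize(b,(400,300),interpolation=2)]))
"
```

```text
8.85 [0.45575525 0.22046832 0.06588341] [-0.29230992 -0.66605156 -0.08543216] 0.043631351330259666
8.9 [0.45637846 0.22054379 0.06652233] [1.08661563 0.08214606 0.10106516] 0.04354924712028541
8.95 [0.45654479 0.22054911 0.06678807] [ 1.02933063 -0.21259006 -0.34900105] 0.04336069222949586
```

View pics/s7c.png

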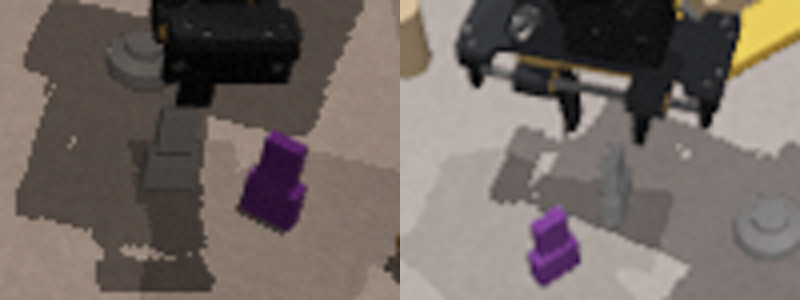

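View pics/wrist7.png

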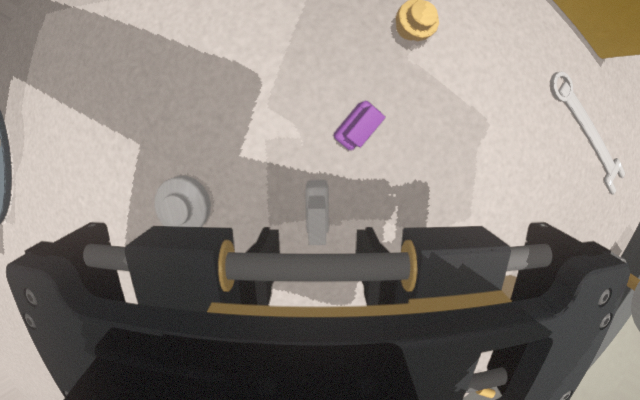

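The wrist view shows the tab at (317,200), centred between fingers at about (265,265) and (370,265). The side view agrees. Going down.

>>> arm_command:
  plan:
    - [[-0.03,0,-0.8],0]
    - [[-0.03,0,-1.6],0]
    - [[-0.03,0,-2.2],0]
    - [[-0.03,0,-2.2],0]

```text
time: 9.35
position: [0.4542, 0.2201, 0.0101]
tool_rot: [-0.621, 0.338, -0.338, 0.621]
ft_force: [-0.0, 0.0, 0.9]
grip_width: 0.0437
```

```bash
python3 snap.py scene 8;python3 snap.py side 8;  python3 -c "
import cv2
a=cv2.imread('pics/scene8.png')[190:265,360:460];b=cv2.imread('pics/side8.png')[210:285,240:340]
cv2.imwrite('pics/s8c.png',cv2.hconcat([cv2.resize(a,(400,300),interpolation=2),cv2.resize(b,(400,300),interpolation=2)]))
"
```

```text
9.4 [0.45465844 0.22031902 0.01077744] [-0.0920199   0.89132496  0.33613627] 0.0433755910643879
9.45 [0.45507352 0.22046505 0.01115356] [ 0.16850808  0.4633084  -0.3001047 ] 0.04376440060617375
```

View pics/s8c.png

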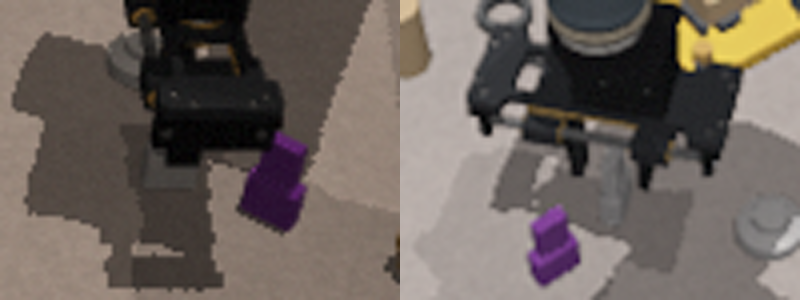

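Fingers straddle the tab. Closing now.

>>> arm_command:
  plan:
    - [[0,0,0],0]
    - [[0,0,0],0]
    - [[0,0,0],0]
    - [[0,0,0],0]
    - [[0,0,0],0]
  fingers: -1
  force: 35

```text
time: 9.95
position: [0.454, 0.2204, 0.01]
tool_rot: [-0.621, 0.338, -0.338, 0.621]
ft_force: [0.2, -0.4, 3.4]
grip_width: 0.0122
```

>>> arm_command:
  plan:
    - [[0,0,0],0]
    - [[0,0,0.6],0]
    - [[0,0,1.2],0]
    - [[0,0,2.2],0]
    - [[0,0,3.2],0]

```text
time: 10.45
position: [0.4528, 0.2201, 0.0898]
tool_rot: [0.622, -0.339, 0.337, -0.62]
ft_force: [0.5, 0.2, -3.4]
grip_width: 0.0118
```

```bash
python3 snap.py scene 9;python3 snap.py side 9;  python3 -c "
import cv2
a=cv2.imread('pics/scene9.png')[165:240,360:460];b=cv2.imread('pics/side9.png')[190:265,240:340]
cv2.imwrite('pics/s9c.png',cv2.hconcat([cv2.resize(a,(400,300),interpolation=2),cv2.resize(b,(400,300),interpolation=2)]))
"
```

```text
10.5 [0.45552763 0.22091564 0.09345228] [-0.2827974   0.64062007 -0.43575014] 0.011388293327326037
10.55 [0.45587105 0.22091946 0.09201029] [ 0.1404435  -0.16563632 -1.66479388] 0.011538859779891861
```

View pics/s9c.png

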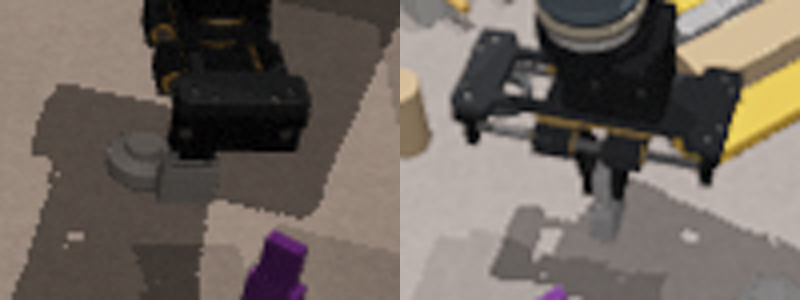

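>>> arm_command:
  plan:
    - [[0.4,-1.2,1],-1.6]
    - [[0.8,-2.8,2],-3.2]
    - [[1.2,-4.6,2.3],-4.8]
    - [[1.6,-6.4,2.3],-6.4]
    - [[2,-8.2,2.3],-8]

```text
time: 11.05
position: [0.5033, 0.0139, 0.1463]
tool_rot: [-0.467, 0.532, -0.531, 0.466]
ft_force: [0.9, 0.5, -2.2]
grip_width: 0.0117
```

>>> arm_command:
  plan:
    - [[0.4,-1.6,0],-0.3]
    - [[0.9,-3.4,0],-0.3]
    - [[1.4,-5.2,0],-0.3]
    - [[1.8,-7,0],-0.3]
    - [[2,-8,0],-0.3]

```text
time: 11.55
position: [0.5542, -0.1885, 0.1454]
tool_rot: [0.461, -0.537, 0.537, -0.46]
ft_force: [0.6, -0.1, -2.6]
grip_width: 0.0115
```

>>> arm_command:
  plan:
    - [[0,0,0],0]
    - [[0,0,0],0]
    - [[0,0,0],0]

```text
time: 11.85
position: [0.5526, -0.1831, 0.146]
tool_rot: [-0.461, 0.537, -0.535, 0.461]
ft_force: [-0.2, -0.6, -2.7]
grip_width: 0.0117
```

```bash
python3 snap.py wrist 10; python3 -c "
from rig import get_obs
print(get_obs()['tool_rot'])"
```

```text
11.9 [ 0.55287465 -0.18293573  0.14634495] [-0.46505545 -0.06826933 -2.74090786] 0.01125658947256635
[-0.46146136  0.5369575  -0.53502058  0.46095882]
```

View pics/wrist10.png

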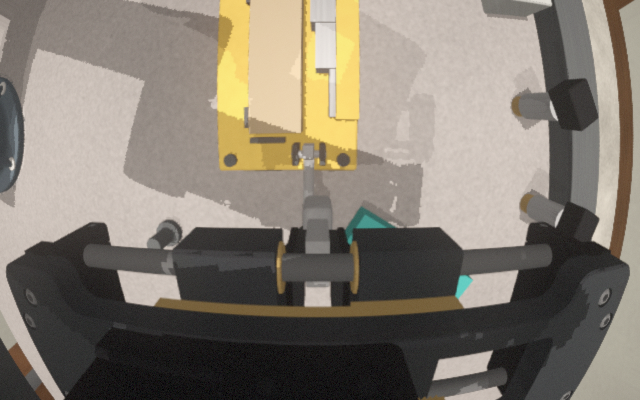

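The wrist view shows the held spacer at (317,215). The gap at the thin pad lies around (318,95), between the slab edge (302) and the pad front (330).

Run:
```python
from h import *
im=cv2.imread("pics/wrist10.png")
a=cv2.resize(im[0:180,205:370],(550,600),interpolation=cv2.INTER_CUBIC); cv2.imwrite("pics/w10a.png",a)
b=cv2.resize(im[180:310,270:365],(440,600),interpolation=cv2.INTER_CUBIC); b=np.clip(255*(b/255.)**.6,0,255).astype(np.uint8);cv2.imwrite("pics/w10b.png",b)
```

```text
(no output)
```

View pics/w10a.png

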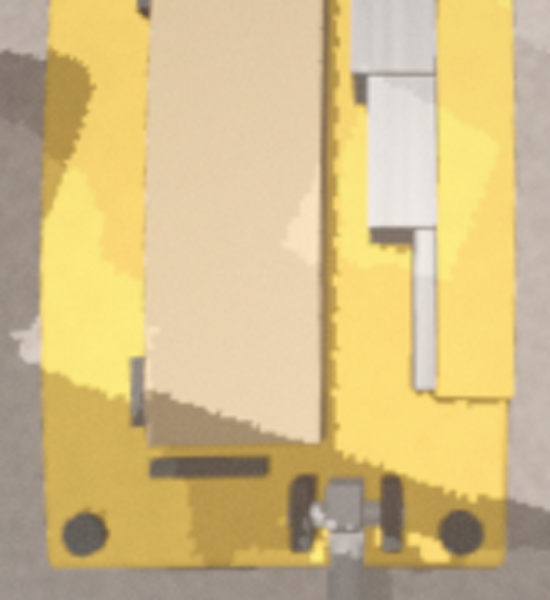

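View pics/w10b.png

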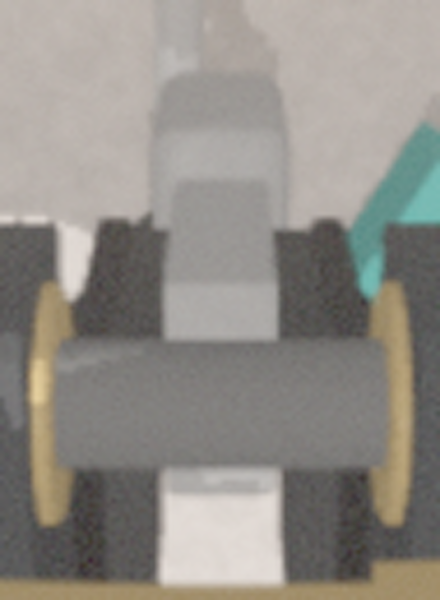

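Run:
```python
from h import *
from scipy.spatial.transform import Rotation as Ro
w=load("wrist",10)
A=lambda P:[np.array(p)/3.3333+[205,0]-.35 for p in P]
B=lambda P:[np.array(p)/[4.632,4.615]+[270,180]-.4 for p in P]
z=.054
def ang(p,q): v=q-p; return np.degrees(np.arctan2(v[0],v[1]))
for n,P in dict(slabF=[(325,5),(321,440)],slabR=[(151,10),(148,440)],slabEnd=[(150,442),(320,442)],thinF=[(414,235),(414,388)],thinB=[(437,235),(437,388)],medF=[(369,78),(369,226)],thickF=[(352,3),(352,72)]).items():
  X=onz(w,A(P),z)[:,:2]; print(n,X.round(4).tolist(),ang(X[1],X[0]).round(2))
for n,P in dict(bedR=[(41,250),(48,565)],bedL=[(513,250),(507,565)],bedEnd=[(50,566),(505,566)]).items():
  X=onz(w,A(P),.02)[:,:2]; print(n,X.round(4).tolist(),ang(X[1],X[0]).round(2))
T=Ro.from_quat([-0.46146136,0.5369575,-0.53502058,0.46095882]).as_matrix();print("jaw",np.degrees(np.arctan2(T[1,2],T[0,2])))
zb=.1463-.0107
for n,P,z in [("blocktop",[(155,128),(287,128)],zb+.034),("tabbase",[(176,182),(269,182)],zb+.034),("tabtop",[(163,283),(278,283)],zb+.07),("blockbot",[(158,82),(281,80)],zb)]:
  X=onz(w,B(P),z)[:,:2]; print(n,X.round(4).tolist(),X.mean(0).round(4),np.linalg.norm(X[1]-X[0]).round(4))
```

```text
slabF [[0.5667, 0.0046], [0.5467, -0.1221]] 8.96
slabR [[0.5172, 0.0135], [0.4981, -0.1138]] 8.53
slabEnd [[0.4986, -0.1144], [0.5463, -0.1226]] -80.32
thinF [[0.5809, -0.0686], [0.5745, -0.1115]] 8.5
thinB [[0.5872, -0.0694], [0.5808, -0.1124]] 8.47
medF [[0.5755, -0.0205], [0.569, -0.0642]] 8.53
thickF [[0.5743, 0.0039], [0.5711, -0.0179]] 8.37
bedR [[0.4652, -0.0456], [0.4494, -0.1477]] 8.82
bedL [[0.6127, -0.0719], [0.597, -0.1708]] 8.99
bedEnd [[0.45, -0.1481], [0.5963, -0.171]] -81.11
jaw -8.576960618332759
blocktop [[0.5479, -0.1626], [0.5644, -0.1651]] [ 0.5561 -0.1638] 0.0167
tabbase [[0.5494, -0.1701], [0.5611, -0.1719]] [ 0.5553 -0.171 ] 0.0119
tabtop [[0.5493, -0.1694], [0.5612, -0.1711]] [ 0.5552 -0.1702] 0.012
blockbot [[0.5463, -0.1649], [0.5646, -0.1674]] [ 0.5555 -0.1662] 0.0184
```

>>> arm_command:
  plan:
    - [[0.2,1.6,0],0]
    - [[0.4,3.2,0],0]
    - [[0.52,3.8,-0.8],0]
    - [[0.52,3.8,-2.3],0]
    - [[0.52,3.8,-2.3],0]

```text
time: 12.4
position: [0.5624, -0.0861, 0.086]
tool_rot: [-0.464, 0.539, -0.532, 0.46]
ft_force: [-1.2, -0.0, -1.7]
grip_width: 0.012
```

>>> arm_command:
  plan:
    - [[0,0,0],0]
    - [[0,0,0],0]

```text
time: 12.6
position: [0.5681, -0.09, 0.0913]
tool_rot: [0.46, -0.535, 0.537, -0.461]
ft_force: [-0.1, 0.6, -1.9]
grip_width: 0.0117
```

```bash
python3 snap.py scene 11;python3 snap.py side 11;  python3 -c "
import cv2
a=cv2.imread('pics/scene11.png')[150:240,240:360];b=cv2.imread('pics/side11.png')[140:230,280:400]
cv2.imwrite('pics/s11c.png',cv2.hconcat([cv2.resize(a,(400,300),interpolation=2),cv2.resize(b,(400,300),interpolation=2)]))
"
```

```text
12.65 [ 0.56824464 -0.09026251  0.09157114] [-0.16966644 -0.67619044 -2.89432405] 0.011772656456525348
12.7 [ 0.56821136 -0.09040979  0.09159776] [ 0.61494774  0.41729673 -2.43312369] 0.011590921873284862
```

View pics/s11c.png

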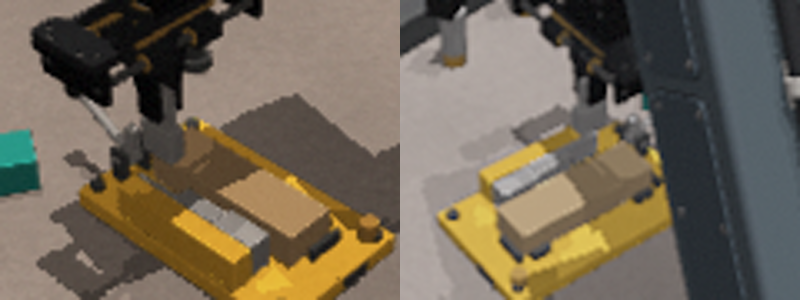

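>>> arm_command:
  plan:
    - [[-0.09,0.09,0],0]
    - [[-0.09,0.09,-0.4],0]
    - [[-0.09,0.09,-0.8],0]
    - [[-0.09,0.09,-0.8],0]
    - [[-0.09,0.09,-0.8],0]

```text
time: 13.2
position: [0.5641, -0.0873, 0.069]
tool_rot: [-0.461, 0.537, -0.536, 0.461]
ft_force: [-0.2, 0.2, -2.4]
grip_width: 0.0117
```

```bash
python3 snap.py scene 12;python3 snap.py side 12;  python3 -c "
import cv2
a=cv2.imread('pics/scene12.png')[170:230,260:340];b=cv2.imread('pics/side12.png')[150:210,300:380]
cv2.imwrite('pics/s12c.png',cv2.hconcat([cv2.resize(a,(400,300),interpolation=2),cv2.resize(b,(400,300),interpolation=2)]))
"
```

```text
13.25 [ 0.56452936 -0.08742716  0.06942789] [-0.44222693 -0.66766714 -2.21222289] 0.0116147546114616
13.3 [ 0.56478255 -0.0874713   0.06969488] [ 0.06097754  0.17964637 -2.26671994] 0.011793122301532016
```

View pics/s12c.png

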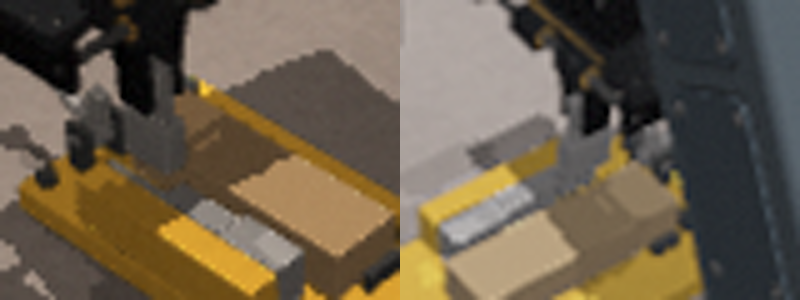

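>>> arm_command:
  plan:
    - [[0.03,0,-0.2],0]
    - [[0.03,0,-0.4],0]
    - [[0.03,0,-0.6],0]
    - [[0.03,0,-0.8],0]
    - [[0.03,0,-0.8],0]

```text
time: 13.8
position: [0.5646, -0.0871, 0.0489]
tool_rot: [-0.461, 0.537, -0.536, 0.461]
ft_force: [-0.7, -0.0, -2.1]
grip_width: 0.0117
```

>>> arm_command:
  plan:
    - [[0,0,-0.2],0]
    - [[0,0,-0.4],0]
    - [[0,0,-0.6],0]
    - [[0,0,-0.65],0]
    - [[0,0,-0.65],0]

```text
time: 14.3
position: [0.5652, -0.0873, 0.0332]
tool_rot: [-0.461, 0.537, -0.536, 0.461]
ft_force: [0.2, 0.2, -2.7]
grip_width: 0.0113
```

>>> arm_command:
  plan:
    - [[0,0,-0.05],0]
    - [[0,0,-0.1],0]
    - [[0,0,-0.1],0]

```text
time: 14.6
position: [0.5654, -0.0874, 0.0311]
tool_rot: [-0.461, 0.536, -0.536, 0.461]
ft_force: [-0.7, 0.2, -2.6]
grip_width: 0.012
```

>>> arm_command:
  plan:
    - [[0,0,-0.05],0]
    - [[0,0,-0.1],0]
    - [[0,0,-0.1],0]

```text
time: 14.9
position: [0.5657, -0.0875, 0.03]
tool_rot: [0.461, -0.536, 0.537, -0.461]
ft_force: [-1.6, 0.3, 7.2]
grip_width: 0.0117
```

The wrist force rose to 7 N at the expected height, so the spacer is on the bed. Releasing it.

>>> arm_command:
  plan:
    - [[0,0,0.05],0]
    - [[0,0,0.05],0]
    - [[0,0,0.05],0]
    - [[0,0,0.05],0]
    - [[0,0,0.05],0]
  fingers: -0.2

```text
time: 15.4
position: [0.5654, -0.0874, 0.0297]
tool_rot: [-0.461, 0.536, -0.536, 0.461]
ft_force: [0.3, -0.4, 0.2]
grip_width: 0.034
```

>>> arm_command:
  plan:
    - [[0,0,0.4],0]
    - [[0,0,1],0]
    - [[0,0,2.5],0]
    - [[0,0,4],0]
    - [[0,0,4],0]

```text
time: 15.9
position: [0.5696, -0.0887, 0.1356]
tool_rot: [0.459, -0.533, 0.54, -0.463]
ft_force: [1.2, -0.6, 1.0]
grip_width: 0.0349
```

```bash
python3 snap.py scene 13;python3 snap.py side 13;  python3 -c "
import cv2
a=cv2.imread('pics/scene13.png')[170:230,260:340];b=cv2.imread('pics/side13.png')[150:210,300:380]
cv2.imwrite('pics/s13c.png',cv2.hconcat([cv2.resize(a,(400,300),interpolation=2),cv2.resize(b,(400,300),interpolation=2)]))
"
```

```text
15.95 [ 0.56771356 -0.08813626  0.13319738] [0.15718485 0.59037138 0.27106992] 0.03507813084998079
16.0 [ 0.56601055 -0.08758086  0.13129733] [-0.09765705  0.50518895 -0.42978476] 0.035117898937117614
```

View pics/s13c.png

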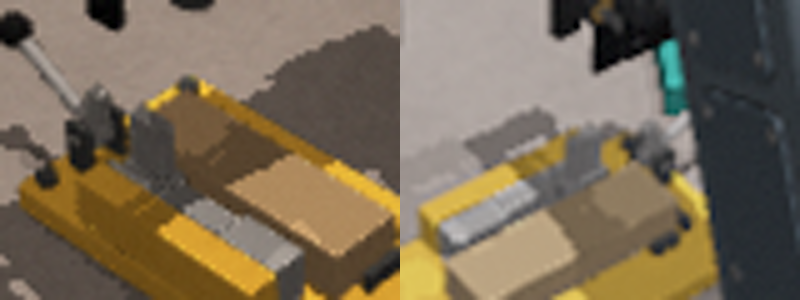

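The spacer stands upright in the gap, at scene crop (155,150). Moving behind the slab with fingers shut.

>>> arm_command:
  plan:
    - [[-0.7,0.5,0],-1.6]
    - [[-1.4,1,0],-3.2]
    - [[-2.1,1.5,0],-4.8]
    - [[-2.8,2,0],-6.4]
    - [[-3.4,2.4,0],-8]
  fingers: -1

```text
time: 16.5
position: [0.4777, -0.0263, 0.1284]
tool_rot: [-0.249, 0.663, -0.661, 0.247]
ft_force: [0.1, -0.2, 0.3]
grip_width: 0.0044
```

>>> arm_command:
  plan:
    - [[0,0,0],-1.6]
    - [[0,0,0],-3.2]
    - [[0,0,0],-4.8]
    - [[0,0,0],-6.4]
    - [[0,0,0],-8]

```text
time: 17.0
position: [0.4789, -0.027, 0.1284]
tool_rot: [-0.008, 0.707, -0.707, 0.005]
ft_force: [-0.6, -0.8, 0.2]
grip_width: 0.001
```

>>> arm_command:
  plan:
    - [[0,0,0],-1.6]
    - [[0,0,0],-2]
    - [[0,0,0],-2]
    - [[0,0,0],-2]

```text
time: 17.4
position: [0.4795, -0.0272, 0.1289]
tool_rot: [0.052, 0.705, -0.705, -0.054]
ft_force: [-0.6, -0.4, -0.3]
grip_width: 0.0005
```

```bash
python3 snap.py wrist 14; python3 -c "
from rig import get_obs
import numpy as np
from scipy.spatial.transform import Rotation as Ro
T=Ro.from_quat(get_obs()['tool_rot']).as_matrix();print('jaw',np.degrees(np.arctan2(T[1,2],T[0,2])))"
```

```text
17.45 [ 0.47969307 -0.02720744  0.12914917] [-0.02891456  0.61777739  0.29996361] 7.452675432954988e-05
jaw -98.60068118498985
```

View pics/wrist14.png

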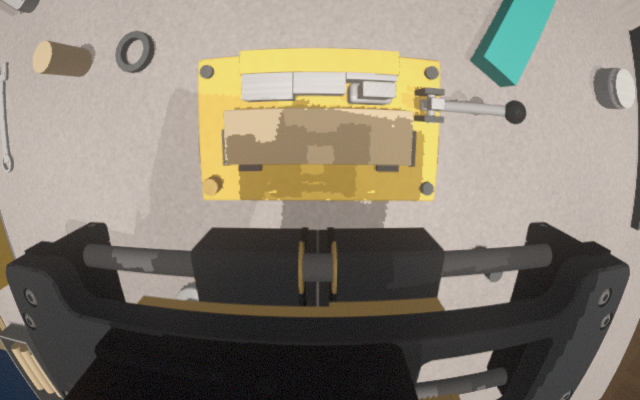

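The wrist view shows the spacer at (375,92) in front of the thin pad, the lever out with its knob at (515,112), and the slab still back. Descending behind it.

>>> arm_command:
  plan:
    - [[0,0,-1.5],0]
    - [[0,0,-3],0]
    - [[0,0,-4.2],0]
    - [[0,0,-4.8],0]
    - [[0,0,-5.1],0]

```text
time: 17.95
position: [0.4792, -0.0271, 0.0006]
tool_rot: [0.052, 0.705, -0.705, -0.054]
ft_force: [0.7, 0.2, 0.4]
grip_width: 0.0001
```

>>> arm_command:
  plan:
    - [[0,0,0],0]
    - [[0,0,0],0]

```text
time: 18.15
position: [0.4809, -0.0275, 0.0028]
tool_rot: [-0.054, -0.705, 0.705, 0.053]
ft_force: [0.4, 0.6, 1.2]
grip_width: 0.0007
```

```bash
python3 snap.py wrist 15; python3 snap.py scene 15;python3 snap.py side 15;  python3 -c "
import cv2
a=cv2.imread('pics/scene15.png')[150:240,250:370];b=cv2.imread('pics/side15.png')[150:240,280:400]
cv2.imwrite('pics/s15c.png',cv2.hconcat([cv2.resize(a,(400,300),interpolation=2),cv2.resize(b,(400,300),interpolation=2)]))
"
```

```text
18.2 [ 0.48116542 -0.02758786  0.00311509] [ 0.13086954  0.21108555 -0.3703485 ] 0.00020786705240412274
18.25 [ 0.4812397  -0.02762625  0.00328083] [-0.14402163  0.0594581  -0.04014808] 0.0006493813344379334
18.3 [ 0.48123413 -0.02759993  0.00330734] [ 0.64393789 -0.53497669 -1.29472616] 0.00019549978104839422
```

View pics/s15c.png

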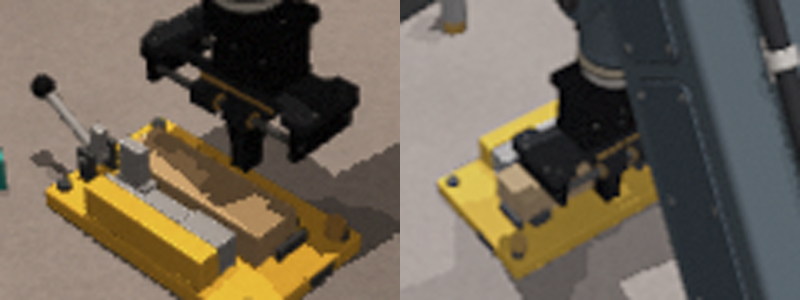

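View pics/wrist15.png

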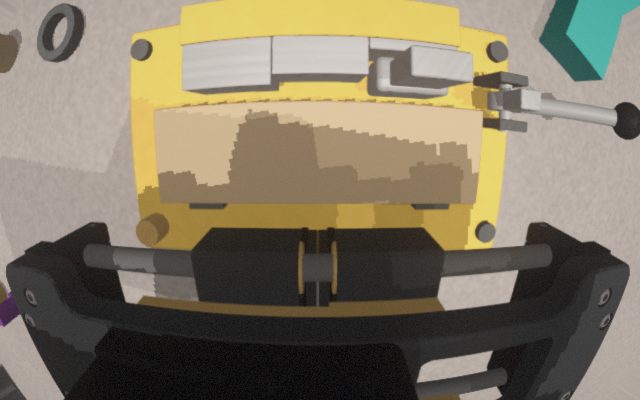

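>>> arm_command:
  plan:
    - [[0,0,-0.2],0]
    - [[0.15,-0.02,-0.2],0]
    - [[0.3,-0.05,-0.2],0]
    - [[0.45,-0.07,-0.2],0]
    - [[0.6,-0.09,-0.2],0]

```text
time: 18.8
position: [0.496, -0.0298, -0.0026]
tool_rot: [-0.053, -0.705, 0.705, 0.053]
ft_force: [0.3, -0.9, 0.4]
grip_width: 0.0004
```

>>> arm_command:
  plan:
    - [[0.05,-0.01,0],0]
    - [[0.1,-0.01,0],0]
    - [[0.15,-0.02,0],0]
    - [[0.2,-0.03,0],0]
    - [[0.25,-0.04,0],0]

```text
time: 19.3
position: [0.4982, -0.0298, -0.0029]
tool_rot: [0.051, 0.705, -0.705, -0.056]
ft_force: [-6.4, -0.2, 5.3]
grip_width: 0.0001
```

```bash
python3 snap.py wrist 16
```

```text
19.35 [ 0.49815006 -0.02978114 -0.00290109] [-5.84302983 -0.24257971  4.25349774] 0.0007966769264103537
```

View pics/wrist16.png

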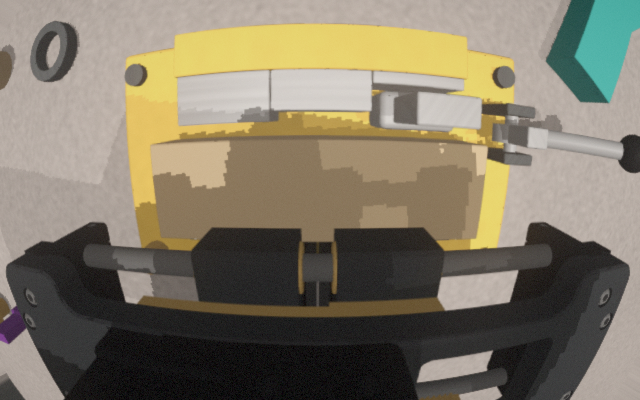

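>>> arm_command:
  plan:
    - [[0.05,-0.01,0.05],0]
    - [[0.1,-0.01,0.1],0]
    - [[0.15,-0.02,0.1],0]
    - [[0.2,-0.03,0.1],0]
    - [[0.25,-0.04,0.1],0]

```text
time: 19.85
position: [0.5062, -0.0311, -0.0005]
tool_rot: [0.052, 0.705, -0.705, -0.055]
ft_force: [-7.0, 0.8, 0.6]
grip_width: 0.0002
```

```bash
python3 snap.py wrist 17
```

```text
19.9 [ 5.06117806e-01 -3.11187256e-02 -4.63192366e-04] [-4.93889189  1.14249259 -0.02524831] 0.0005721421359558515
```

View pics/wrist17.png

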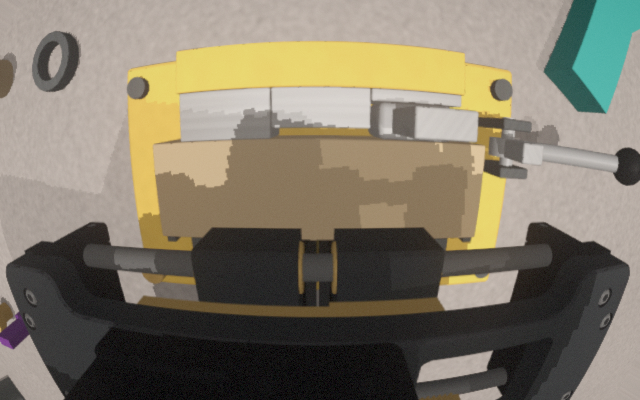

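The slab's front edge at (225,140) has now closed up to the thick pad. I'll increase the press.

>>> arm_command:
  plan:
    - [[0.05,-0.01,0],0]
    - [[0.1,-0.01,0],0]
    - [[0.15,-0.02,0],0]
    - [[0.2,-0.03,0],0]
    - [[0.2,-0.03,0],0]

```text
time: 20.4
position: [0.5057, -0.031, -0.0004]
tool_rot: [0.048, 0.706, -0.705, -0.058]
ft_force: [-13.7, -1.2, 7.8]
grip_width: 0.0
```

>>> arm_command:
  plan:
    - [[0.05,-0.01,0],0]
    - [[0.1,-0.01,0],0]
    - [[0.15,-0.02,0],0]
    - [[0.2,-0.03,0],0]
    - [[0.2,-0.03,0],0]

```text
time: 20.9
position: [0.5054, -0.0308, -0.0005]
tool_rot: [0.044, 0.706, -0.704, -0.061]
ft_force: [-21.0, -1.4, 13.6]
grip_width: 0.0008
```

>>> arm_command:
  plan:
    - [[0,0,0],0]
    - [[0,0,0],0]
    - [[0,0,0],0]
    - [[0,0,0],0]
    - [[0,0,0],0]

```text
time: 21.4
position: [0.5053, -0.0308, -0.0005]
tool_rot: [0.044, 0.706, -0.704, -0.061]
ft_force: [-20.1, -1.3, 14.4]
grip_width: -0.0
```

```bash
python3 snap.py wrist 18; python3 snap.py scene 18
python3 - <<'E'
import cv2
a=cv2.imread('pics/wrist18.png')[30:260,120:520];cv2.imwrite('pics/w18c.png',cv2.resize(a,None,fx=2,fy=2,interpolation=2))
b=cv2.imread('pics/scene18.png')[150:240,250:370];cv2.imwrite('pics/s18c.png',cv2.resize(b,None,fx=6,fy=6,interpolation=2))
E
```

```text
21.45 [ 5.05373111e-01 -3.08190343e-02 -5.04032843e-04] [-21.57837897  -2.82294932  14.7999876 ] 0.0003369828707078639
21.5 [ 5.05342655e-01 -3.08263012e-02 -4.93726911e-04] [-20.49352065  -1.41788343  13.88554854] 0.0003964383275285125
```

View pics/w18c.png

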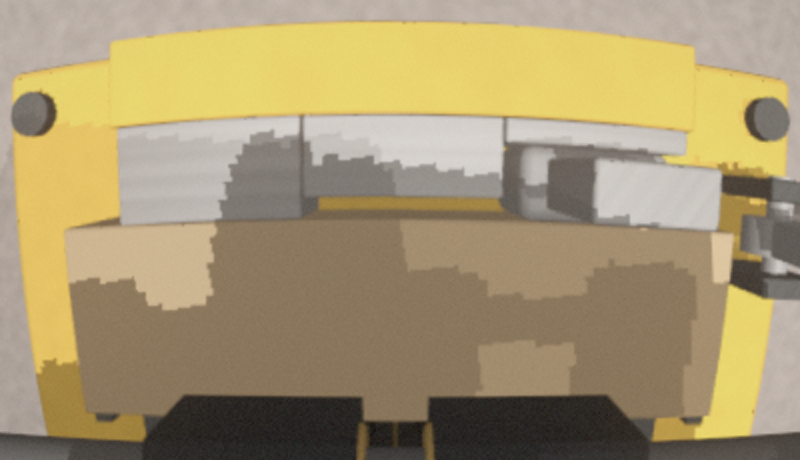

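View pics/s18c.png

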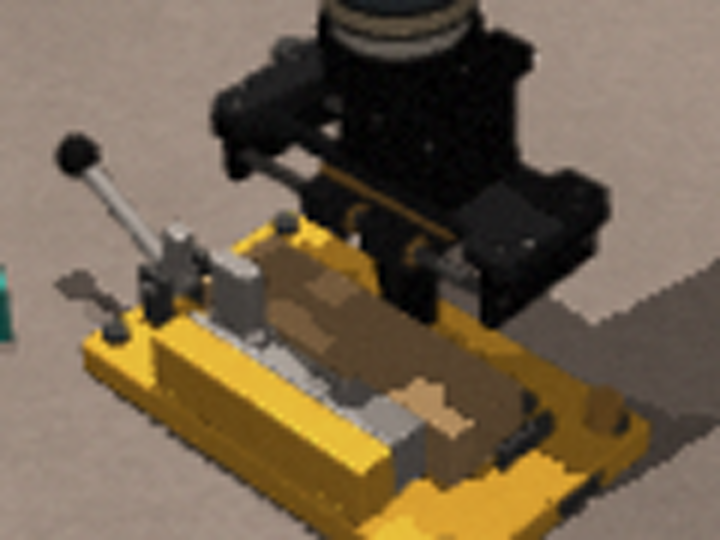

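Run:
```python
from h import *
w=load("wrist",18)
im=cv2.imread('pics/wrist18.png')
a=cv2.resize(im[85:150,360:500],None,fx=5.5,fy=5.5,interpolation=cv2.INTER_CUBIC);cv2.imwrite('pics/w18d.png',np.clip(255*(a/255.)**.7,0,255).astype(np.uint8))
P=lambda L:[np.array(p)/2+[120,30]-.25 for p in L]
O=np.array([.5416,-.037]);th=np.radians(-8.6);R=np.array([[np.cos(th),np.sin(th)],[-np.sin(th),np.cos(th)]])
def loc(L,z): return ((onz(w,P(L),z)[:,:2]-O)@R.T*1000).round(1)
print("slab front edge",loc([(70,232),(200,224),(310,222),(400,222),(500,222),(728,236)],.054).tolist())
print("slab rear corners",loc([(87,412),(712,415)],.054).tolist())
print("thick front",loc([(122,222),(300,217)],.054).tolist(),"back",loc([(118,128),(302,116),(503,117),(686,131)],.054).tolist())
print("med front",loc([(305,195),(503,197)],.054).tolist())
print("thin front",loc([(505,143),(685,154)],.054).tolist())
print("tab top quad",loc([(596,161),(722,168),(718,230),(597,225)],.09).tolist(), loc([(596,161),(722,168),(718,230),(597,225)],.09).mean(0))
```

```text
slab front edge [[25.0, 83.2], [25.3, 47.4], [25.1, 20.9], [25.0, 0.3], [25.3, -22.8], [24.5, -82.8]]
slab rear corners [[-23.6, 84.9], [-24.2, -85.3]]
thick front [[26.7, 68.0], [26.3, 23.2]] back [[49.8, 68.0], [49.6, 22.5], [49.6, -23.0], [49.7, -68.9]]
med front [[31.4, 22.0], [31.1, -23.3]]
thin front [[43.6, -23.6], [44.0, -68.8]]
tab top quad [[39.9, -33.6], [40.7, -59.1], [29.0, -59.1], [28.6, -34.3]] [ 34.55  -46.525]
```

View pics/w18d.png

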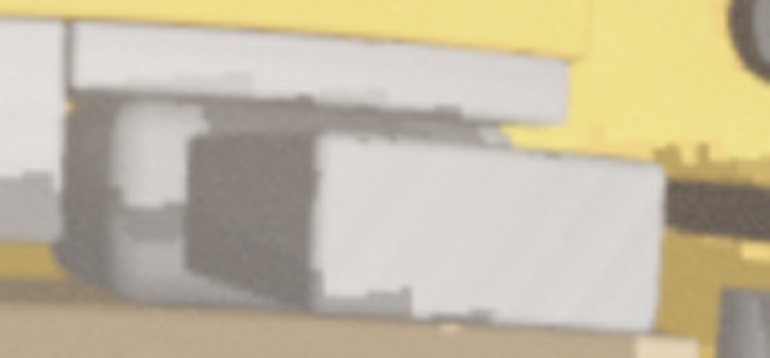

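All checks agree. Slab front is at fixture x ≈ 25–26 mm and rear at −24 mm (flush is 26 / −24), square within about 0.004 rad. The spacer is at (34.5, −46.5) mm against a pocket of (35, −46). The press is about 21 N and steady. Handing in.

```bash
python3 -c "
from rig import hand_in; print(hand_in())"
```

```text
the job is handed in; nothing more can be done
None
```

I flipped the cam lever out, stood the steel spacer in the wide gap at the thin pad and let it go. I then pushed the slab flush and handed in at about 21.5 s while still pressing it. `hand_in` reports no verdict, so what follows is my own last measurements.

**Final checks**
- **Lever:** about 1.35 rad, measured once after the flip; it looked unchanged in the last views.
- **Spacer:** upright on the bed, centre at fixture (34.5, −46.5) mm against the pocket at (35, −46) mm.
- **Slab:** x between about 0.5 and 1 mm (flush is 1 mm), square to within about 0.004 rad.
- **Press:** steady at about 21 N sideways plus about 14 N down on the slab. The side force is the reading at the wrist; I could not measure the share reaching the pad or spacer directly.

**What disagreed**
- **Fingertip height:** the real fingertips sit about 35 mm above the reported TCP, by triangulation in two cameras. Because of that my first lever push passed over the knob without touching it. I corrected for the offset from then on; the later grasp and the spacer touching the bed at the expected height were consistent with it.
- **Slab edge:** the measured front edge read about 1 mm short of the thick pad, which is within the calibration error.

I did not touch the bystanders, though I made no separate measurement of them at the end.

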